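Knock a jammed stir bar out of a bottle neck

TASK

A white stir bar is jammed in the neck of one of the two clear bottles lying on the mouse mat. Pick that bottle up, tip it mouth down over the steel tray and knock its rim on the tray's edge until the bar drops out into the tray, without pulling at the bar with the gripper. Then lay the bottle back down on its side on the mat or the bench, clear of the tray.

Things in the scene. Friction and masses are not known exactly. Their poses are not given: they have to be found in the camera images.
- jammed_bottle: Clear square-sided bottle, 90 g, lying on a 3 mm mat, the white bar in its neck (an empty twin lies on its left or right). Body 36 x 36 mm, 58 long; shoulder, neck 21 mm across, then a rim flange 34 mm across, 7 thick, its flat face the mouth; 94 in all. Origin on the long axis, 54 mm from the mouth, 40 from the bottom, 21 above the bench; x points to the mouth. Grip across the flats at the origin.
- stir_bar: White bar, 12 x 26 mm, 10 g; origin at its centre. Two lips in the 13.6 mm bore hold it however tipped. Mouth 40 degrees down, move along the bottle's axis at 0.2 to 0.3 m/s so that the lower flange face (12 mm below the axis) strikes a wall's outer top edge, mouth over the tray: 1 to 3 knocks free it. Half free, it may drop as you draw back; lift straight up between knocks.
- catch_tray: Square open steel tray fixed to the bench, 130 x 130 mm outside, walls 5 mm thick and 45 mm high with hard top edges, floor 5 mm thick. Origin at the centre of its underside; x and y are square to its walls.
Things that resemble listed ones, but are neither listed nor needed, are in the scene too. Leave any blue look-alike of the jammed_bottle alone.

How it is judged:
On the way, in this order (a step that is already met when the one before it is completed fails the run):
1. the bottle's rim is knocked on the tray's edge, mouth at least 20 degrees down, while the bar is still in the neck (contact force between jammed_bottle and catch_tray above 2 N and angle between jammed_bottle's own x axis and vertical above 1.92 rad and x of stir_bar in the frame of jammed_bottle below 0.042 m and distance between stir_bar and jammed_bottle below 0.045 m).
2. the bar lies in the tray (x of stir_bar in the frame of catch_tray between -0.062 and 0.062 m and y of stir_bar in the frame of catch_tray between -0.062 and 0.062 m and height (world z) of stir_bar below 0.03 m), for 0.1 s.
At the end, for the whole second after the job is handed in: The bar is in the tray; the bottle lies still on its side on the mat or bench (axis level within 10 degrees, its origin 10 to 30 mm above the bench), not touching the tray and its origin more than 80 mm from the tray's centre (all of step 2 and angle between jammed_bottle's own x axis and vertical between 1.39 and 1.75 rad and height (world z) of jammed_bottle between 0.01 and 0.03 m and contact force between jammed_bottle and catch_tray below 0.1 N and horizontal distance between jammed_bottle and catch_tray above 0.08 m and linear speed of jammed_bottle below 0.05 m/s).
It fails at once if the gripper's fingers push or pull the bar (contact force between the fingers and stir_bar above 0.5 N).
It also fails if it takes over 51 s, if anything falls off the work surface, if the arm or the gripper's body presses on something with over 40 N, if the wrist force passes 120 N, or if a joint passes its speed limit or range.

ROBOT

A 7-joint arm with a two-finger parallel gripper is mounted at the origin on a cart in front of the work surface, level with it; the furniture and walls round the work are solid. World frame = base frame: x ahead of the robot, y to its left, z up, the work surface at z = 0. Lengths are in m, angles in rad, forces in N, time in s.
With the tool pointing down it reaches from about 0.425 to 0.925 m from the base axis. Payload 6.8 kg.
Tool frame: the origin (TCP) lies on the centre line of the jaws, within the pads' length; the fingertips stand 8 mm ahead of it and the grasp point (between the pads) lies 11 mm behind it (bot.tips_ahead is the distance from the TCP to the fingertips, in m); z points along the fingers, y is the line along which they close (so a half turn about z gives the same grasp; the last joint's range is limited). The gripper opens to 85 mm and grips with 20 to 120 N. Pads are 22 mm wide; open, the fingers measure 114 mm over their backs; the gripper's body (76 mm by 85 mm) begins 54 mm behind the grasp point. The pads swing forward as they close: fully open they stand 13 mm farther back than shut.
Start: joints at [-1.217, 0.477, 0.022, 1.555, -0.011, 1.109, -0.083], TCP at [0.301, 0.604, 0.239] pointing down, gripper open.
Joint ranges: [-2.96, 2.96], [-0.34, 2.1], [-1.41, 1.46], [0.24, 2.44], [-1.37, 4.51], [0.17, 1.92], [-2.96, 2.96]. Speed limits (rad/s): [2.39, 2.39, 3.14, 3.14, 3.14, 3.14, 3.14].

INTERFACE

Orientations are given as a unit quaternion [w, x, y, z].
In Python, from station import bot gives the robot as it stands.
- The arm moves only by the tool send_rows, never from a script. Its argument "deltas" is text: rows parted by semicolons, each of 4 numbers parted by spaces: the shift along the tool's x, y, z in m, then the turn about the tool's z in degrees. In form: x y z spin; .... A call has 1 to 5 rows; each row is the pose to reach, as a shift and turn from the pose commanded when the call began, along the tool's axes at that moment; what a row does not reach only later rows make up. A row lasts 1/10 s, in which the tool goes at most 50 mm and 8.59 degrees, less where a joint would pass 70% of its speed; a pose out of reach is approached as far as the arm can. A call with a gripper value outside its range is refused whole. "claw" is the opening, from 0 (shut) to 1 (fully open), set as the call begins (left out, the last holds). The fingers move at their own pace and stop on an object; "force" is the grip in N (left out, the last holds). Time passes only in rows, so rows that repeat a pose let the fingers close. It gives the time, the measured TCP pose, the force, the opening and the grip force at its end, in the units of the state.
- bot.get_obs(): the state, without advancing time (a new reading comes with each control period).
- bot.read_camera(name): name is "scene" or "top" or "wrist"; returns a dict with "img" (400x640x3 uint8, red, green, blue), "depth" (400x640 float32, m along the optical axis (not along the pixel's ray), 0 where there is no reading), "fx", "fy", "cx", "cy" (pixels), "camera_from_world" (4x4, takes a point from world to camera coordinates). Camera axes: x right, y up, looking along -z (the intrinsics and any distortion apply to the point x, -y, -z); pixel columns grow to the right and rows downward; lengths in m; the calibration is good to about 2 mm. A picture is of the moment at which its call begins.
- bot.hand_in(): hands the job in; it is judged then, once.
Trained networks look in a picture, given as the dict that the camera call returned (one of the last four; its "shot" number tells which), for a name from the list of things; names that differ only in an ending like _2 or _b are one class to them, and where a whole thing is asked for, a point or a joint stands for the part that bears it (a point fixed in the world has none). Each returns a list of dicts, best first, with "confidence" (0 to 1); they miss things now and then, are a little off and sometimes report something else, mostly with a low value. They report only what shows in the picture. A call takes as long as a camera call. They do not tell look-alikes from the thing itself.
- bot.masks_of(picture, query): "mask" (400x640 bool, what is visible of it).
- bot.landmark_of(picture, query): "xyz" ([x, y, z] in m, in world coordinates, good to about 4 mm: a listed point, or the origin of a listed thing).
The state is a dict: "t": time; "q": joint angles; "joint_vel": joint speeds; "joint_torque": joint torques, N m; "eef_pos": TCP position; "tool_rot": TCP orientation; "contact_force": force on the tool from outside, world axes, zero at the start; "torque": the same for the moment, N m; "gripper_width": opening from 0.0 (shut) to 1.0 (fully open); "grasp_force": force on a finger pad.
Only numpy, scipy, OpenCV 4.12 (cv2) and the standard library are available. Lean on these libraries where they do the work, as an engineer would, in place of code of your own. Each camera call takes 0.05 s, during which the arm holds its last target. There are 200 camera calls.

## Working session

There is one attempt and no reset: what is moved stays moved. The work goes in short steps, Python scripts to look and compute and a tool call to move; the robot and the scene stay as the last step left them, time stands still between calls to the robot, and variables do not carry over. Pictures are saved under pics/ and viewed, at most 10 in all, crops included, and the job is handed in when it is done.

Besides the shell and the picture viewer there is one more tool, called after "Request:" as name(argument=value, ...) on one line, values as JSON. send_rows: Moves the arm, as the interface text tells. Its arguments: {"type":"object","properties":{"deltas":{"type":"string"},"claw":{"type":"number"},"force":{"type":"number"}},"required":["deltas"]}

```bash
ls; mkdir -p pics
cat > h.py <<'E'
import numpy as np, cv2
from station import bot
def world(p,m):
    v,u=np.nonzero(m&(p["depth"]>0)); d=p["depth"][v,u]
    c=np.stack([(u-p["cx"])/p["fx"]*d,-(v-p["cy"])/p["fy"]*d,-d,np.ones_like(d)])
    return (np.linalg.inv(p["camera_from_world"])@c)[:3].T
E
python3 - <<'E'
from h import *
np.set_printoptions(precision=4,suppress=True)
print(dir(bot)); o=bot.get_obs(); print(o)
ims=[]
for n in ("top","scene"):
    p=bot.read_camera(n); ims.append(p["img"]); cv2.imwrite(f"pics/{n}0.png",p["img"][...,::-1])
    for q in ("jammed_bottle","stir_bar","catch_tray"):
        for r in bot.landmark_of(p,q): print(n,q,r)
        for r in bot.masks_of(p,q):
            v,u=np.nonzero(r["mask"]); print("  mask",r["confidence"],len(u),u.mean(),v.mean(),np.median(world(p,r["mask"]),0))
            if q!="catch_tray" or 1:
                w=world(p,r["mask"]); print("   rect",cv2.minAreaRect(w[:,:2].astype(np.float32)), np.percentile(w[:,2],[2,98]))
E
```

```text
pics
['PlanningError', '__class__', '__delattr__', '__dict__', '__dir__', '__doc__', '__eq__', '__format__', '__ge__', '__getattribute__', '__getstate__', '__gt__', '__hash__', '__init__', '__init_subclass__', '__le__', '__lt__', '__module__', '__ne__', '__new__', '__reduce__', '__reduce_ex__', '__repr__', '__setattr__', '__sizeof__', '__str__', '__subclasshook__', '__weakref__', 'get_obs', 'hand_in', 'landmark_of', 'masks_of', 'read_camera', 'tips_ahead']
{'t': 0.0, 'q': array([-1.2171,  0.4778,  0.0223,  1.5565, -0.0115,  1.1093, -0.0831]), 'joint_vel': array([-0.0008, -0.0003, -0.0001, -0.0004, -0.001 ,  0.0001, -0.0007]), 'joint_torque': array([ -0.0006, -59.6452,   1.6079, -28.1198,   0.0126,   0.0095,
        -0.    ]), 'eef_pos': array([0.3005, 0.6037, 0.2383]), 'tool_rot': array([-0.0001,  0.2289,  0.9735, -0.0009]), 'contact_force': array([-0.2324, -0.3355,  0.6112]), 'torque': array([0.0246, 0.0344, 0.0305]), 'grasp_force': 0.0, 'gripper_width': 1.0008338715408}
top jammed_bottle {'xyz': [0.4325, 0.5193, 0.0168], 'confidence': 0.76}
top jammed_bottle {'xyz': [0.4569, 0.0604
[... 869 characters left out ...]
.64}
  mask 0.84 604 263.23509933774835 151.84271523178808 [0.4308 0.51   0.0295]
   rect ((0.43411457538604736, 0.5337265133857727), (0.09689831733703613, 0.06282533705234528), 30.48029899597168) [0.0023 0.0374]
  mask 0.69 1134 370.32186948853615 305.86596119929453 [0.4562 0.052  0.035 ]
   rect ((0.45745980739593506, 0.06491449475288391), (0.10644638538360596, 0.05080446973443031), 11.317193984985352) [0.0073 0.0401]
scene catch_tray {'xyz': [0.445, 0.3632, -0.0015], 'confidence': 0.81}
  mask 0.6 3684 294.12513572204125 193.66069489685125 [0.4481 0.3732 0.0107]
   rect ((0.4558925926685333, 0.3874223232269287), (0.17938342690467834, 0.1528424620628357), 88.00533294677734) [0.0008 0.0453]
```

View pics/top0.png

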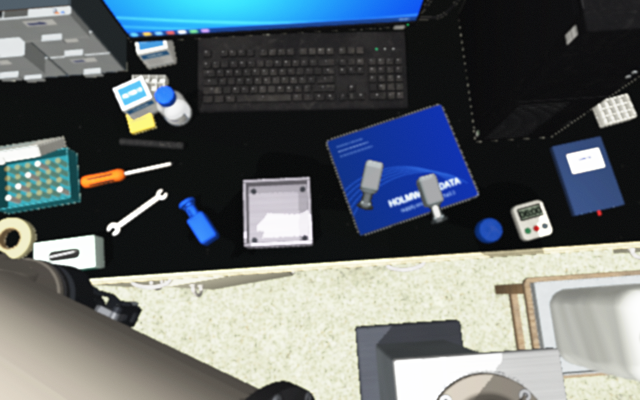

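View pics/scene0.png

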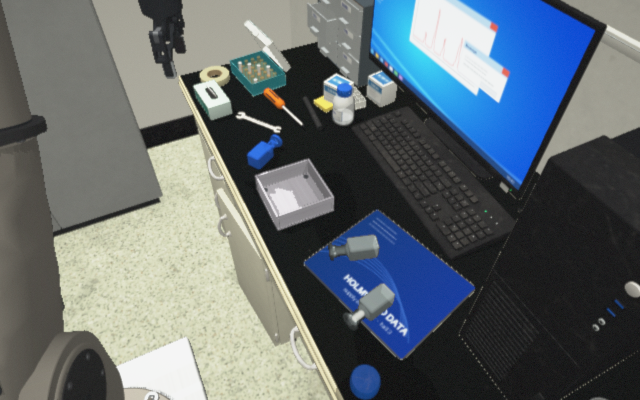

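Run:
```python
from h import *
a=cv2.imread("pics/top0.png")[150:235,345:460]; b=cv2.imread("pics/scene0.png")[225:335,315:410]
r=lambda i:cv2.resize(i,(400,400),interpolation=cv2.INTER_CUBIC)
cv2.imwrite("pics/c.png",np.hstack([r(a),r(b)]))
print(bot.tips_ahead)
p=bot.read_camera("top"); t=bot.masks_of(p,"catch_tray")
# raw bottle points on the mat by height
pts=world(p,np.ones((400,640),bool))
s=pts[(pts[:,2]>.012)&(pts[:,2]<.06)&(abs(pts[:,0]-.47)<.1)&(pts[:,1]>0)&(pts[:,1]<.25)]
lab=cv2.kmeans(s[:,:2].astype(np.float32),2,None,(3,50,1e-5),5,cv2.KMEANS_PP_CENTERS)[1].ravel()
for k in (0,1):
    w=s[lab==k]; print(len(w),w.mean(0),cv2.minAreaRect(w[:,:2].astype(np.float32)))
    b=w[w[:,2]>.033]; print("  body",len(b),b.mean(0),cv2.minAreaRect(b[:,:2].astype(np.float32)), np.percentile(w[:,2],[5,50,95]))
tr=pts[(abs(pts[:,2]-.045)<.008)&(abs(pts[:,0]-.45)<.09)&(abs(pts[:,1]-.368)<.09)]
print("tray",len(tr),np.percentile(tr,[1,99],axis=0),cv2.minAreaRect(tr[:,:2].astype(np.float32)))
```

```text
0.008
859 [0.45746923 0.06137813 0.03474627] ((0.4552690386772156, 0.05820493400096893), (0.09614791721105576, 0.03747935593128204), 10.606415748596191)
  body 596 [0.46535393 0.06092737 0.03837875] ((0.45533323287963867, 0.057996779680252075), (0.09528439491987228, 0.03679823875427246), 10.426789283752441) [0.01998551 0.03717143 0.04130345]
783 [0.49227654 0.18085821 0.03562023] ((0.49134451150894165, 0.18068277835845947), (0.036064065992832184, 0.09556953608989716), 72.82642364501953)
  body 580 [0.50138215 0.17767732 0.03849882] ((0.49144649505615234, 0.18099340796470642), (0.03596736118197441, 0.09562268108129501), 72.25210571289062) [0.02397646 0.03774478 0.04135708]
tray 771 [[0.38128748 0.30148298 0.03742206]
 [0.51188755 0.43152308 0.0487551 ]] ((0.4472401738166809, 0.3666776418685913), (0.13014239072799683, 0.13086052238941193), 88.90364837646484)
```

View pics/c.png

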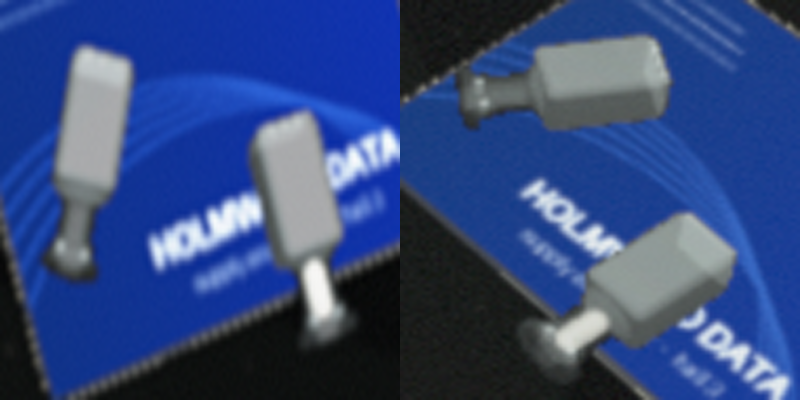

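The jammed bottle is the right-hand one: the white bar shows in its neck at top px (437,207). Its mouth points to about (-0.98,-0.18), and its origin is near (0.462,0.060).

Request:
send_rows(deltas="-.034 -.0365 0 0; -.068 -.073 0 0; -.102 -.1095 0 0; -.136 -.146 0 0; -.16 -.172 0 0", claw=1, force=60)

```text
t: 1.3
eef_pos: [0.3685, 0.3754, 0.2394]
tool_rot: [0.0, 0.23, 0.973, -0.0]
contact_force: [0.5, 0.6, 0.5]
gripper_width: 1.001
grasp_force: 0.0
```

Request:
send_rows(deltas="-.034 -.0365 0 0; -.068 -.073 0 0; -.102 -.1095 0 0; -.136 -.146 0 0; -.16 -.172 0 0")

```text
t: 1.8
eef_pos: [0.4346, 0.1503, 0.2397]
tool_rot: [0.0, 0.23, 0.973, 0.0]
contact_force: [0.1, 0.3, -0.3]
gripper_width: 0.998
grasp_force: 0.0
```

Request:
send_rows(deltas="-.02 -.02 .03 -7.5; -.04 -.04 .06 -15; -.06 -.06 .09 -22; -.067 -.071 .11 -30; -.067 -.071 .12 -37")

```text
t: 2.3
eef_pos: [0.4616, 0.0577, 0.1176]
tool_rot: [-0.001, -0.093, 0.996, -0.001]
contact_force: [0.8, -0.0, 0.7]
gripper_width: 1.001
grasp_force: 0.0
```

Run:
```python
from h import *
o=bot.get_obs(); print(o["t"],o["q"],o["eef_pos"],o["tool_rot"])
p=bot.read_camera("wrist"); cv2.imwrite("pics/w1.png",p["img"][...,::-1])
for r in bot.landmark_of(p,"jammed_bottle"): print(r)
pts=world(p,np.ones((400,640),bool))
w=pts[(pts[:,2]>.03)&(pts[:,2]<.05)&(abs(pts[:,0]-.46)<.08)&(abs(pts[:,1]-.06)<.05)]
print(len(w),cv2.minAreaRect(w[:,:2].astype(np.float32)))
```

```text
2.3 [-0.41371278  0.30895613  0.1816181   2.16220576 -0.08594381  0.679673
  1.58305331] [0.46155544 0.05768107 0.11764239] [-1.24418959e-03 -9.27268559e-02  9.95690578e-01 -6.74997971e-04]
{'xyz': [0.4627, 0.0565, 0.0197], 'confidence': 0.6}
4296 ((0.4559354782104492, 0.05686704441905022), (0.09552012383937836, 0.03575073182582855), 11.977344512939453)
```

View pics/w1.png

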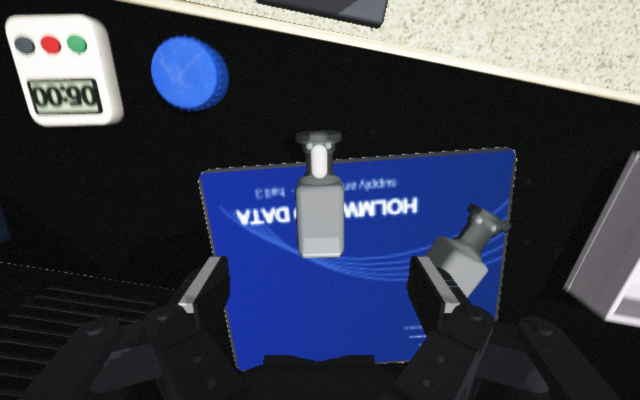

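The wrist view shows the bar at (318,160), and the bottle at (320,215) is centred under the jaws and aligned with them. Descending and gripping.

Request:
send_rows(deltas=".0 0 .03 0; 0 0 .06 0; 0 0 .085 0; 0 0 .1 0; -.001 .0 .104 0")

```text
t: 2.9
eef_pos: [0.4629, 0.061, 0.0146]
tool_rot: [-0.001, -0.091, 0.996, -0.0]
contact_force: [0.2, 0.0, 0.4]
gripper_width: 1.0
grasp_force: 0.0
```

Request:
send_rows(deltas="0 0 0 0; 0 0 0 0; 0 0 0 0; 0 0 0 0; 0 0 0 0", claw=0, force=60)

```text
t: 3.4
eef_pos: [0.4641, 0.0607, 0.0165]
tool_rot: [0.001, -0.092, 0.996, 0.0]
contact_force: [-1.3, 0.5, 8.2]
gripper_width: 0.408
grasp_force: 59.8
```

Request:
send_rows(deltas="0 0 0 0; 0 0 0 0; 0 0 -.02 0; 0 0 -.06 0; 0 0 -.1 0")

```text
t: 3.9
eef_pos: [0.4626, 0.0603, 0.1164]
tool_rot: [-0.001, -0.092, 0.996, -0.0]
contact_force: [1.6, 1.1, -0.5]
gripper_width: 0.409
grasp_force: 60.0
```

Request:
send_rows(deltas="-.005 .045 0 -8; -.01 .09 0 -16; -.015 .135 0 -24; -.02 .18 0 -32; -.0245 .217 0 -40")

```text
t: 4.4
eef_pos: [0.447, 0.2811, 0.116]
tool_rot: [0.001, -0.43, 0.903, 0.0]
contact_force: [0.5, -0.2, -2.0]
gripper_width: 0.414
grasp_force: 60.3
```

Request:
send_rows(deltas="0 0 0 -8; 0 0 0 -16; 0 0 0 -24; 0 0 0 -32; 0 0 0 -39.4")

```text
t: 4.9
eef_pos: [0.4476, 0.2781, 0.1157]
tool_rot: [-0.0, 0.709, -0.706, 0.0]
contact_force: [-0.4, -0.5, -0.9]
gripper_width: 0.411
grasp_force: 60.2
```

```bash
cat > look.py <<'E'
from h import *
# pose of the held bottle / tray edges from the top and scene depth
def look(n,tag):
    p=bot.read_camera(n); cv2.imwrite(f"pics/{tag}.png",p["img"][...,::-1]); return p,world(p,np.ones((400,640),bool))
E
python3 - <<'E'
from look import *
o=bot.get_obs(); print(o["t"],o["q"],o["eef_pos"],o["tool_rot"],o["contact_force"])
p,pts=look("scene","s2")
for r in bot.landmark_of(p,"jammed_bottle"): print(r)
for r in bot.landmark_of(p,"stir_bar"): print(r)
for r in bot.masks_of(p,"stir_bar"): print(r["confidence"],np.median(world(p,r["mask"]),0))
E
```

```text
4.9 [-0.5195122   0.4027294  -0.19023193  2.00705123  0.11045537  0.74117351
  2.36920625] [0.44758958 0.27812668 0.11567102] [-8.70442275e-05  7.08546920e-01 -7.05663679e-01  1.66173443e-04] [-0.43490681 -0.47134617 -0.9234871 ]
{'xyz': [0.4454, 0.2761, 0.1157], 'confidence': 0.89}
{'xyz': [0.4348, 0.5202, 0.0179], 'confidence': 0.8}
0.72 [0.419772   0.35755255 0.01257189]
```

View pics/s2.png

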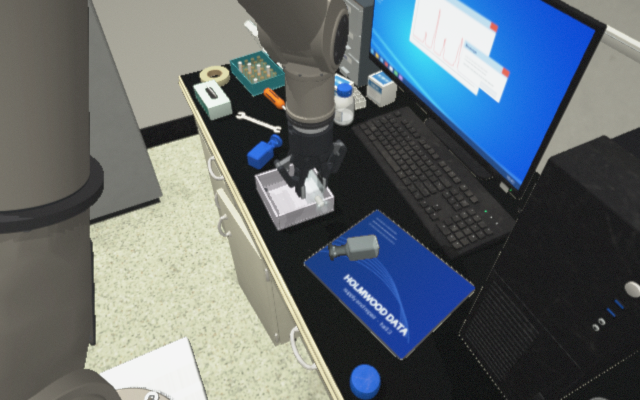

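Request:
send_rows(deltas="0 0 .02 0; 0 0 .035 0; 0 0 .045 0; 0 0 .05 0; 0 0 .053 0", force=20)

```text
t: 5.6
eef_pos: [0.4477, 0.2784, 0.0621]
tool_rot: [-0.0, -0.706, 0.708, -0.0]
contact_force: [-0.1, -0.1, -0.6]
gripper_width: 0.413
grasp_force: 60.2
```

Request:
send_rows(deltas="0 0 .003 0; 0 0 .006 0; 0 0 .009 0; 0 0 .012 0; 0 0 .015 0")

```text
t: 6.1
eef_pos: [0.4483, 0.2755, 0.0502]
tool_rot: [-0.001, -0.706, 0.708, -0.002]
contact_force: [-9.8, -17.1, 35.6]
gripper_width: 0.413
grasp_force: 73.0
```

Run:
```python
from look import *
o=bot.get_obs(); print(o["t"],o["eef_pos"],o["contact_force"],o["torque"],o["gripper_width"])
p,_=look("wrist","w3"); p2,_=look("scene","s3")
a=p["img"]; b=cv2.resize(p2["img"][150:250,250:350],(400,400),interpolation=cv2.INTER_CUBIC)
cv2.imwrite("pics/w3c.png",np.hstack([cv2.resize(a,(400,250)),np.zeros((250,0,3),np.uint8)])[...,::-1]) 
cv2.imwrite("pics/m3.png",np.hstack([np.vstack([cv2.resize(a,(400,250)),np.zeros((150,400,3),np.uint8)]),b])[...,::-1])
for q in ("jammed_bottle",):
  for x in (p,p2):
    for r in bot.landmark_of(x,q): print(r)
```

```text
6.1 [0.44829056 0.27550981 0.0502302 ] [ -9.84915815 -17.07123329  35.57613402] [-2.66410586  1.85633922  0.15024665] 0.4134946218511506
{'xyz': [0.4413, 0.2748, 0.0589], 'confidence': 0.84}
{'xyz': [0.4359, 0.5218, 0.0157], 'confidence': 0.76}
```

View pics/m3.png

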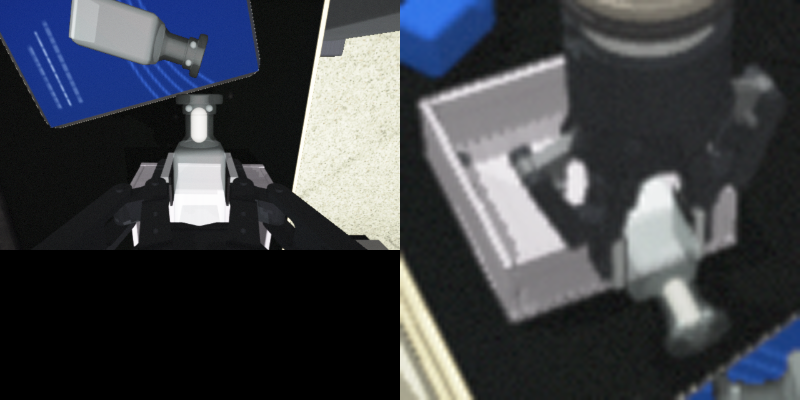

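The bottle barely tilted and the grip is still 60 N or more, so the 20 N setting did not take effect. I'll back off and re-command it together with claw.

Request:
send_rows(deltas="0 0 -.006 0; 0 0 -.012 0; 0 0 -.018 0; 0 0 -.018 0; 0 0 -.018 0", claw=0, force=20)

```text
t: 6.8
eef_pos: [0.4477, 0.2786, 0.0653]
tool_rot: [0.0, -0.707, 0.707, 0.0]
contact_force: [-0.2, -0.7, -0.6]
gripper_width: 0.417
grasp_force: 68.6
```

```bash
cat >> look.py <<'E'
def tilt(p,x0,y0,z0,r=.075):
    "upper body face of the held bottle near (x0,y0,z0): line fit in y-z"
    best=[]
    for m in bot.masks_of(p,"jammed_bottle"):
        w=world(p,m["mask"]); w=w[np.linalg.norm(w-[x0,y0,z0],axis=1)<r]
        if len(w)>80: best.append((m["confidence"],w))
    return best
E
python3 - <<'E'
from look import *
o=bot.get_obs(); e=o["eef_pos"]; print(o["t"],e,o["contact_force"])
p,_=look("wrist","w4"); p2,_=look("scene","s4")
for x in (p,p2):
  for r in bot.landmark_of(x,"jammed_bottle"): print(r)
  for c,w in tilt(x,e[0],e[1],e[2]):
    print(c,len(w))
    for y in np.arange(e[1]-.06,e[1]+.05,.008):
        s=w[abs(w[:,1]-y)<.004]
        if len(s)>4: print("   %.3f zmin %.4f zmed %.4f zmax %.4f n%d"%(y,*np.percentile(s[:,2],[5,50,95]),len(s)))
E
```

```text
6.8 [0.44768651 0.27858691 0.06530464] [-0.23075926 -0.735039   -0.56629374]
{'xyz': [0.4503, 0.2725, 0.0727], 'confidence': 0.64}
0.66 14698
   0.219 zmin 0.0694 zmed 0.0747 zmax 0.0766 n466
   0.227 zmin 0.0666 zmed 0.0729 zmax 0.0767 n1153
   0.235 zmin 0.0669 zmed 0.0720 zmax 0.0741 n866
   0.243 zmin 0.0675 zmed 0.0729 zmax 0.0750 n855
   0.251 zmin 0.0693 zmed 0.0754 zmax 0.0801 n1131
   0.259 zmin 0.0730 zmed 0.0844 zmax 0.0866 n2209
   0.267 zmin 0.0850 zmed 0.0871 zmax 0.0886 n1639
   0.275 zmin 0.0869 zmed 0.0888 zmax 0.0902 n1585
   0.283 zmin 0.0888 zmed 0.0906 zmax 0.0920 n1535
   0.291 zmin 0.0904 zmed 0.0923 zmax 0.0937 n1532
   0.299 zmin 0.0921 zmed 0.0940 zmax 0.0954 n1486
   0.307 zmin 0.0934 zmed 0.0950 zmax 0.0960 n241
{'xyz': [0.4345, 0.5215, 0.0173], 'confidence': 0.91}
{'xyz': [0.4445, 0.2778, 0.0716], 'confidence': 0.9}
```

Request:
send_rows(deltas="0 0 0 0; 0 0 0 0; 0 0 0 0", claw=0.38, force=20)

```text
t: 7.4
eef_pos: [0.4477, 0.2783, 0.0653]
tool_rot: [-0.0, -0.707, 0.707, 0.0]
contact_force: [-0.1, -0.2, -1.3]
gripper_width: 0.411
grasp_force: 68.6
```

Request:
send_rows(deltas="0 0 .008 0; 0 0 .012 0; 0 0 .015 0; 0 0 .018 0; 0 0 .02 0")

```text
t: 7.9
eef_pos: [0.4489, 0.2774, 0.048]
tool_rot: [0.0, -0.706, 0.708, -0.001]
contact_force: [-7.5, -12.7, 38.0]
gripper_width: 0.412
grasp_force: 76.5
```

Request:
send_rows(deltas="0 0 .002 0; 0 0 .004 0; 0 0 .006 0; 0 0 .007 0; 0 0 .007 0")

```text
t: 8.4
eef_pos: [0.451, 0.2767, 0.0423]
tool_rot: [0.001, -0.706, 0.709, -0.002]
contact_force: [-4.7, -14.1, 44.6]
gripper_width: 0.411
grasp_force: 82.6
```

```bash
cat > meas.py <<'E'
from look import *
import sys
o=bot.get_obs(); e=o["eef_pos"]; print(o["t"],e,o["contact_force"])
p,_=look("wrist",sys.argv[1])
for r in bot.landmark_of(p,"jammed_bottle"): print(r)
for c,w in tilt(p,e[0],e[1],e[2]):
    print(c,len(w))
    for y in np.arange(e[1]-.06,e[1]+.05,.008):
        s=w[abs(w[:,1]-y)<.004]
        if len(s)>4: print("   %.3f zmed %.4f zmax %.4f n%d"%(y,*np.percentile(s[:,2],[50,95]),len(s)))
E
python3 meas.py w5
```

```text
8.4 [0.45098003 0.27669094 0.04228273] [ -4.71043692 -14.10905911  44.55809716]
{'xyz': [0.4529, 0.2747, 0.052], 'confidence': 0.94}
```

Request:
send_rows(deltas="0 0 -.01 0; 0 0 -.02 0; 0 0 -.03 0; 0 0 -.03 0")

```text
t: 8.95
eef_pos: [0.4481, 0.2791, 0.0693]
tool_rot: [0.001, -0.707, 0.707, -0.0]
contact_force: [0.6, -0.3, -1.7]
gripper_width: 0.416
grasp_force: 76.8
```

```bash
python3 meas.py w6
```

```text
8.95 [0.44813529 0.27909817 0.06930799] [ 0.59329218 -0.29102791 -1.67149946]
{'xyz': [0.4491, 0.2757, 0.0791], 'confidence': 0.75}
0.65 14984
   0.219 zmed 0.0691 zmax 0.0707 n231
   0.227 zmed 0.0681 zmax 0.0713 n1153
   0.235 zmed 0.0683 zmax 0.0706 n955
   0.243 zmed 0.0710 zmax 0.0742 n850
   0.251 zmed 0.0782 zmax 0.0858 n1501
   0.259 zmed 0.0883 zmax 0.0906 n1968
   0.267 zmed 0.0922 zmax 0.0944 n1913
   0.275 zmed 0.0960 zmax 0.0983 n1900
   0.283 zmed 0.0997 zmax 0.1019 n1960
   0.291 zmed 0.1035 zmax 0.1057 n2033
   0.299 zmed 0.1057 zmax 0.1069 n520
```

Request:
send_rows(deltas="-.003 0 .01 0; -.003 0 .018 0; -.003 0 .022 0; -.003 0 .025 0; -.003 0 .027 0")

```text
t: 9.6
eef_pos: [0.447, 0.2812, 0.0443]
tool_rot: [-0.001, -0.707, 0.707, -0.0]
contact_force: [-19.0, -13.2, 66.7]
gripper_width: 0.41
grasp_force: 84.7
```

Request:
send_rows(deltas="0 0 .002 0; 0 0 .004 0; 0 0 .006 0; 0 0 .007 0; 0 0 .007 0")

```text
t: 10.1
eef_pos: [0.4519, 0.2801, 0.0386]
tool_rot: [0.002, -0.706, 0.709, -0.002]
contact_force: [-4.3, -14.6, 46.4]
gripper_width: 0.413
grasp_force: 85.6
```

Request:
send_rows(deltas="0 0 -.01 0; 0 0 -.02 0; 0 0 -.03 0; 0 0 -.03 0")

```text
t: 10.5
eef_pos: [0.4481, 0.282, 0.0652]
tool_rot: [0.001, -0.707, 0.707, 0.0]
contact_force: [-0.2, -0.3, -1.0]
gripper_width: 0.412
grasp_force: 79.5
```

```bash
python3 meas.py w7
```

```text
10.5 [0.44806838 0.28200895 0.06517315] [-0.24870146 -0.34696693 -0.95698919]
{'xyz': [0.4497, 0.279, 0.0784], 'confidence': 0.71}
0.94 15316
   0.222 zmed 0.0583 zmax 0.0593 n27
   0.230 zmed 0.0583 zmax 0.0607 n970
   0.238 zmed 0.0582 zmax 0.0613 n1068
   0.246 zmed 0.0623 zmax 0.0663 n906
   0.254 zmed 0.0737 zmax 0.0817 n1693
   0.262 zmed 0.0844 zmax 0.0874 n2051
   0.270 zmed 0.0899 zmax 0.0932 n2211
   0.278 zmed 0.0954 zmax 0.0982 n2276
   0.286 zmed 0.1007 zmax 0.1037 n2435
   0.294 zmed 0.1052 zmax 0.1073 n1675
```

Request:
send_rows(deltas="0 0 -.03 0; 0 0 -.06 0; 0 0 -.085 0; 0 0 -.085 0", claw=0, force=120)

```text
t: 11.05
eef_pos: [0.4492, 0.2827, 0.1519]
tool_rot: [0.003, -0.707, 0.707, -0.0]
contact_force: [0.2, 0.1, -1.3]
gripper_width: 0.407
grasp_force: 119.5
```

Request:
send_rows(deltas="-.045 0 0 0; -.093 0 0 0; -.142 0 0 0; -.192 0 0 0; -.24 0 0 0")

```text
t: 11.55
eef_pos: [0.447, 0.5228, 0.1471]
tool_rot: [-0.001, -0.707, 0.707, -0.0]
contact_force: [0.5, -0.7, -1.5]
gripper_width: 0.411
grasp_force: 119.5
```

Request:
send_rows(deltas="0 0 .02 0; 0 0 .035 0; 0 0 .0385 0; 0 0 .0385 0")

```text
t: 11.95
eef_pos: [0.4482, 0.5188, 0.109]
tool_rot: [-0.002, -0.706, 0.708, -0.001]
contact_force: [0.9, -0.7, -1.0]
gripper_width: 0.408
grasp_force: 119.6
```

```bash
cat >> meas.py <<'E'
_,pts=look(sys.argv[2] if len(sys.argv)>2 else "wrist",sys.argv[1]+"b")
t=pts[(abs(pts[:,2]-.045)<.006)&(abs(pts[:,0]-.447)<.04)&(abs(pts[:,1]-.43)<.02)]
print("wall",len(t),np.percentile(t,[5,50,95],axis=0) if len(t) else "")
E
python3 meas.py w8; python3 -c "
from station import bot; print(bot.get_obs()['q'])"
```

```text
11.95 [0.44816434 0.51883145 0.10896142] [ 0.92600267 -0.7053977  -0.99459949]
{'xyz': [0.4351, 0.5227, 0.0159], 'confidence': 0.66}
{'xyz': [0.4519, 0.5147, 0.1225], 'confidence': 0.56}
0.72 15220
   0.459 zmed 0.1018 zmax 0.1028 n26
   0.467 zmed 0.1022 zmax 0.1046 n973
   0.475 zmed 0.1019 zmax 0.1054 n1062
   0.483 zmed 0.1061 zmax 0.1101 n903
   0.491 zmed 0.1176 zmax 0.1254 n1678
   0.499 zmed 0.1280 zmax 0.1311 n2014
   0.507 zmed 0.1334 zmax 0.1365 n2149
   0.515 zmed 0.1389 zmax 0.1418 n2231
   0.523 zmed 0.1443 zmax 0.1473 n2436
   0.531 zmed 0.1488 zmax 0.1509 n1748
wall 1206 [[0.41109398 0.42666589 0.04228592]
 [0.44688578 0.42901355 0.04385136]
 [0.48273806 0.43132396 0.04508809]]
[-0.81240139  0.63193987 -0.20098207  1.61379863  0.1503599   0.90944179
  2.07148433]
```

View pics/w8.png

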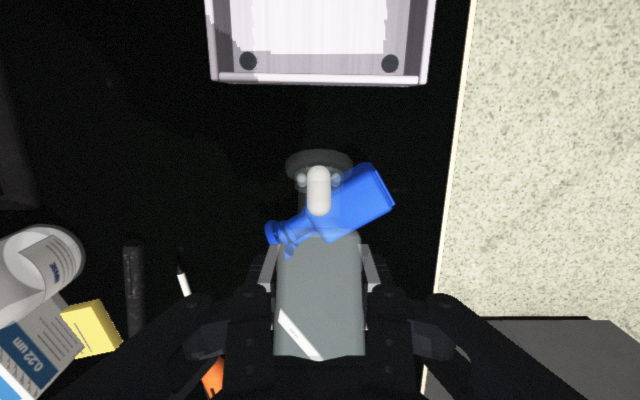

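The wrist view shows the bar still in the neck at (318,190), the mouth facing the tray wall at row 78, and a tilt of about 34°. First knock.

Request:
send_rows(deltas=".0108 0 .0075 0; .0315 0 .022 0; .0522 0 .0363 0; .0522 0 -.004 0; .0522 0 -.044 0")

```text
t: 12.65
eef_pos: [0.4475, 0.4671, 0.1547]
tool_rot: [-0.001, -0.706, 0.708, -0.0]
contact_force: [0.4, 0.5, -0.8]
gripper_width: 0.402
grasp_force: 120.5
```

```bash
cat > bar.py <<'E'
from look import *
import sys
o=bot.get_obs(); print(o["t"],o["eef_pos"],o["contact_force"])
p,_=look("wrist",sys.argv[1])
for m in bot.masks_of(p,"stir_bar"): 
    v,u=np.nonzero(m["mask"]); print("bar",m["confidence"],len(u),u.mean(),v.mean(),np.median(world(p,m["mask"]),0))
for r in bot.landmark_of(p,"stir_bar"): print("lm",r)
hsv=cv2.cvtColor(p["img"],cv2.COLOR_RGB2HSV); 
e=o["eef_pos"]
for c,w in tilt(p,e[0],e[1],e[2],.085):
    q=w[(w[:,1]>e[1]-.02)&(w[:,1]<e[1]+.006)]
    print(c,"top face z at y=e-.012, tilt deg:",np.polyval(f:=np.polyfit(q[:,1]-e[1],q[:,2],1),-.012),np.degrees(np.arctan(f[0])))
E
python3 bar.py w9
```

```text
12.65 [0.44754984 0.46708703 0.15468655] [ 0.41227007  0.50092057 -0.75495499]
bar 0.88 479 327.4217118997912 45.48434237995825 [0.44185733 0.34916422 0.01515815]
lm {'xyz': [0.4376, 0.3505, 0.01], 'confidence': 0.7}
```

View pics/w9.png

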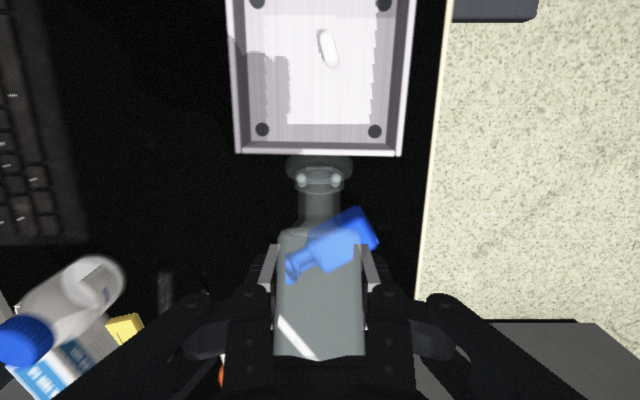

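The bar lies in the tray at (328,48) and the neck is empty. Now laying the bottle back on the mat.

Request:
send_rows(deltas=".048 -.002 0 0; .096 -.004 0 0; .144 -.006 0 0; .192 -.008 0 0; .24 -.01 0 0")

```text
t: 13.35
eef_pos: [0.4563, 0.2261, 0.1533]
tool_rot: [-0.001, -0.707, 0.708, 0.0]
contact_force: [0.9, -1.6, -1.3]
gripper_width: 0.407
grasp_force: 120.7
```

Request:
send_rows(deltas=".04 -.002 0 8; .08 -.004 0 16; .12 -.005 .02 24; .155 -.005 .04 32; .157 -.005 .06 40")

```text
t: 13.85
eef_pos: [0.4606, 0.0658, 0.093]
tool_rot: [-0.002, -0.416, 0.909, -0.001]
contact_force: [-0.7, 0.3, -2.1]
gripper_width: 0.408
grasp_force: 120.7
```

Request:
send_rows(deltas="0 0 .015 0; 0 0 .03 0; 0 0 .04 0; 0 0 .046 0; 0 0 .05 0")

```text
t: 14.35
eef_pos: [0.462, 0.072, 0.0441]
tool_rot: [-0.001, -0.422, 0.907, 0.0]
contact_force: [-0.2, 0.6, -1.2]
gripper_width: 0.406
grasp_force: 120.7
```

Request:
send_rows(deltas="0 0 .003 0; 0 0 .005 0; 0 0 .007 0; 0 0 .009 0; 0 0 .011 0")

```text
t: 14.85
eef_pos: [0.4632, 0.0725, 0.0349]
tool_rot: [0.001, -0.422, 0.907, 0.0]
contact_force: [-5.5, 1.7, 30.2]
gripper_width: 0.404
grasp_force: 124.0
```

Request:
send_rows(deltas="0 0 .002 0; 0 0 .004 0; 0 0 .006 0; 0 0 .008 0; 0 0 .009 0")

```text
t: 15.35
eef_pos: [0.4676, 0.0759, 0.028]
tool_rot: [0.006, -0.423, 0.906, 0.0]
contact_force: [1.5, 8.7, 28.9]
gripper_width: 0.404
grasp_force: 124.9
```

Request:
send_rows(deltas="0 0 .002 0; 0 0 .004 0; 0 0 .006 0; 0 0 .008 0; 0 0 .01 0")

```text
t: 15.85
eef_pos: [0.4723, 0.0762, 0.0191]
tool_rot: [0.01, -0.423, 0.906, -0.001]
contact_force: [9.1, 8.6, 27.8]
gripper_width: 0.405
grasp_force: 125.5
```

Run:
```python
from look import *
o=bot.get_obs(); e=o["eef_pos"]; print(o["t"],e,o["contact_force"],o["tool_rot"])
p,_=look("wrist","w10")
for r in bot.landmark_of(p,"jammed_bottle"): print(r)
for c,w in tilt(p,*e,.085):
    w=w[w[:,2]>.032]; f=np.linalg.lstsq(np.c_[w[:,:2],np.ones(len(w))],w[:,2],rcond=None)[0]
    print(c,len(w),"slope",np.degrees(np.arctan(np.hypot(*f[:2]))),np.percentile(w[:,2],[5,50,95]))
```

```text
15.85 [0.47228293 0.07618256 0.01913849] [ 9.11970327  8.61778766 27.78332883] [ 0.00982245 -0.4231556   0.90600308 -0.00113188]
{'xyz': [0.4713, 0.0737, 0.034], 'confidence': 0.84}
0.77 12300 slope 20.046129745729118 [0.03295579 0.04844605 0.05557205]
```

Request:
send_rows(deltas="0 0 -.002 0; 0 0 -.002 0; 0 0 -.002 0; 0 0 -.002 0; 0 0 -.002 0", claw=1)

```text
t: 16.5
eef_pos: [0.4619, 0.0719, 0.0164]
tool_rot: [-0.001, -0.422, 0.907, 0.0]
contact_force: [-0.5, -0.0, 0.2]
gripper_width: 1.002
grasp_force: 0.0
```

Request:
send_rows(deltas="0 0 -.02 0; 0 0 -.06 0; 0 0 -.1 0; 0 0 -.14 0; 0 0 -.15 0")

```text
t: 17.0
eef_pos: [0.4645, 0.0725, 0.1705]
tool_rot: [0.003, -0.422, 0.907, -0.0]
contact_force: [1.1, -0.4, -0.8]
gripper_width: 0.998
grasp_force: 0.0
```

Run:
```python
from look import *
o=bot.get_obs(); e=o["eef_pos"]; print(o["t"],e,o["gripper_width"])
p,_=look("wrist","w11")
for r in bot.landmark_of(p,"jammed_bottle"): print(r)
for c,w in tilt(p,e[0],e[1],.02,.085):
    w=w[w[:,2]>.033]; f=np.linalg.lstsq(np.c_[w[:,:2],np.ones(len(w))],w[:,2],rcond=None)[0]
    print(c,len(w),"slope",np.degrees(np.arctan(np.hypot(*f[:2]))),np.percentile(w[:,2],[5,50,95]))
t,_=look("top","t11")
for m in bot.masks_of(t,"stir_bar"): print(m["confidence"],np.median(world(t,m["mask"]),0))
```

```text
17.0 [0.46452935 0.07254779 0.17054844] 0.9977707800612073
{'xyz': [0.4703, 0.0759, 0.0229], 'confidence': 0.79}
0.62 2508 slope 1.0136998272066549 [0.03418086 0.0373396  0.03871958]
0.38 [0.44079331 0.33025722 0.01678343]
```

View pics/w11.png

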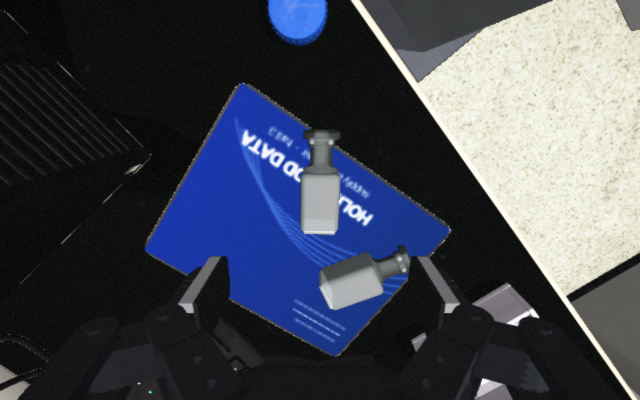

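The bottle lies level on the mat at (320,195) with its neck empty, the bar is in the tray, and the arm is clear. Handing in.

```bash
python3 -c "
from station import bot; print(bot.hand_in())"
```

```text
the job is handed in; nothing more can be done
None
```

The bar came out into the tray on the first knock, made at about 34° mouth down instead of 40°. The bottle is back on its side on the mat, level and clear of the tray, and the job is handed in at about 17 s with no verdict returned.

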